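# Weigh out the hollow castings at the spot-welding bench

### The arm

A 6-joint arm with a two-finger parallel gripper is mounted at the origin on the work surface. World frame = base frame: x ahead of the robot, y to its left, z up, the work surface at z = 0. Lengths are in m, angles in rad, forces in N, time in s.
With the tool pointing down it reaches from about 0.35 to 0.975 m from the base axis. Payload 4.9 kg.
Tool frame: the origin (TCP) lies on the front face of the gripper's body, between the roots of the fingers; the fingertips stand ctrl.tip_extent ahead of it and the grasp point (between the pads) lies 54 mm ahead of it (ctrl.tip_extent is the distance from the TCP to the fingertips, in m); z points along the fingers, y is the line along which they close (so a half turn about z gives the same grasp; the last joint's range is limited). The gripper opens to 85 mm and grips with 20 to 120 N. Pads are 22 mm wide; open, the fingers measure 114 mm over their backs; the gripper's body (76 mm by 85 mm) begins 54 mm behind the grasp point. The pads swing forward as they close: fully open they stand 13 mm farther back than shut.
Start: joints at [-0.119, 0.053, 1.613, -0, 1.476, -0.119], TCP at [0.625, 0, 0.304] pointing down, gripper open.
Joint ranges: [-3.01, 3.01], [-1.01, 2.22], [0.06, 2.58], [-1.02, 4.17], [0.09, 2.62], [-3.14, 3.14]. Speed limits (rad/s): [2.57, 2.57, 3.14, 3.14, 3.14, 3.14].

### API

Orientations are given as a rotation vector (axis times angle).
In Python, from station import ctrl gives the robot as it stands.
- The arm moves only by the tool apply_moves, never from a script. Its argument "rows" is one flat list of numbers, 6 for each row, row after row: the shift along the tool's x, y, z normalised to -1 to 1, where 1 is 0.6 m, then the turn, a rotation vector about the tool's x, y, z normalised to -1 to 1, where 1 is 90 degrees. A call has 1 to 20 rows; each row is the pose to reach, as a shift and turn from the pose commanded when the call began, along the tool's axes at that moment; what a row does not reach only later rows make up. A row lasts 1/10 s, in which the tool goes at most 50 mm and 8.59 degrees, less where a joint would pass 70% of its speed; a pose out of reach is approached as far as the arm can. A call with a number of a shift or a turn outside -1 to 1 is refused whole. A call with a gripper value outside its range is refused whole. "grip" is the opening, from 0 (shut) to 1 (fully open), set as the call begins (left out, the last holds). The fingers move at their own pace and stop on an object; "grip_force" is the grip in N (left out, the last holds). Time passes only in rows, so rows that repeat a pose let the fingers close. It gives the time, the measured TCP pose, the force, the opening and the grip force at its end, in the units of the state.
- ctrl.get_obs(): the state, without advancing time (a new reading comes with each control period).
- ctrl.get_image(name): name is "scene" or "side" or "wrist"; returns (picture, depth): 384x512x3 uint8, blue, green, red; 384x512 float32, m along the optical axis (not along the pixel's ray), 0 where there is no reading.
- ctrl.camera_model(name): a dict with "mtx" (3x3 intrinsics, pixels), "R" (3x3) and "t" (3): a world point X has camera coordinates R X + t; the wrist camera has in their place "tool_from_camera" (4x4, takes a point from camera to tool coordinates, whose origin is the TCP and whose axes are the flange's). Camera axes: x right, y down, z forward; pixel columns grow to the right and rows downward; lengths in m; the calibration is good to about 2 mm. A picture is of the moment at which its call begins: read the wrist's pose just before it. camera_model takes no time and is no camera call.
- ctrl.finish_job(): hands the job in; it is judged then, once.
The state is a dict: "t": time; "q": joint angles; "dq": joint speeds; "effort": joint torques, N m; "tool_pos": TCP position; "tool_rot": TCP orientation; "contact_force": force on the tool from outside, world axes, zero at the start; "wrist_torque": the same for the moment, N m; "opening": finger opening in m; "grip_force": force on a finger pad.
Only numpy, scipy, OpenCV 4.12 (cv2) and the standard library are available. Lean on these libraries where they do the work, as an engineer would, in place of code of your own. Each camera call takes 0.05 s, during which the arm holds its last target. There are 200 camera calls.

### The job

Stand the reference weight on one pan of the balance and weigh the castings against it one at a time on the other pan, putting each away before weighing the next: those heavier than the reference are sound and go in the divided tray, those lighter are hollow and go in the undivided tray, each standing flat on its foot on the tray floor. When all are sorted, put the reference weight back upright in the middle of its round rubber pad, and last of all press the bell's plunger fully down and let it come up again. Leave the spanner, straightedge and jar where they are.

Things in the scene. Friction and masses are not known exactly. Their poses are not given: they have to be found in the camera images.
- balance: equal-arm bench balance on a green fixed foot 110 (its x) x 300 (its y) mm; its two square pans sit 120 mm either side of the middle along its y. Origin: centre of the underside, z up
- beam (a joint): tilt of the balance beam, rad; 0 when level (both pans empty or equal; a light spring brings it back), positive when the right (-y) pan is down, negative when the left (+y) pan is down; stops at +-0.10, when the pans stand 12 mm above and below level. A difference of 20 g takes it to the stop within about a second
- pan_left: the left pan (+ y of the balance): a level square steel tray 124 x 124 mm outside with a rim 3 mm thick standing 8 mm above its inner floor; it stays level while it goes up and down. This origin is the pan's pivot, 16 mm below its inner floor
- pan_right: the right pan (- y of the balance): a level square steel tray 124 x 124 mm outside with a rim 3 mm thick standing 8 mm above its inner floor; it stays level while it goes up and down. This origin is the pan's pivot, 16 mm below its inner floor
- pan_left_floor (a point): centre of the left pan's inner floor, where parts stand; 66 mm above the bench when level
- pan_right_floor (a point): centre of the right pan's inner floor, where parts stand; 66 mm above the bench when level
- casting_a: aluminium pillow-block casting, all alike to look at: foot 90 (its x) x 50 (its y) x 12 mm, on it a central housing 30 mm thick (y), 50 mm long (x), rounded top at 55 mm; pinch the housing across y, above the foot. Origin: centre of the underside, z up. 2 or 3 of castings a to d are present, at most 2 sound and 2 hollow, each 0.25 to 0.35 kg, at least 20 g above or below the reference
- casting_b: aluminium pillow-block casting, all alike to look at: foot 90 (its x) x 50 (its y) x 12 mm, on it a central housing 30 mm thick (y), 50 mm long (x), rounded top at 55 mm; pinch the housing across y, above the foot. Origin: centre of the underside, z up. 2 or 3 of castings a to d are present, at most 2 sound and 2 hollow, each 0.25 to 0.35 kg, at least 20 g above or below the reference
- casting_c: aluminium pillow-block casting, all alike to look at: foot 90 (its x) x 50 (its y) x 12 mm, on it a central housing 30 mm thick (y), 50 mm long (x), rounded top at 55 mm; pinch the housing across y, above the foot. Origin: centre of the underside, z up. 2 or 3 of castings a to d are present, at most 2 sound and 2 hollow, each 0.25 to 0.35 kg, at least 20 g above or below the reference
- casting_d: aluminium pillow-block casting, all alike to look at: foot 90 (its x) x 50 (its y) x 12 mm, on it a central housing 30 mm thick (y), 50 mm long (x), rounded top at 55 mm; pinch the housing across y, above the foot. Origin: centre of the underside, z up. 2 or 3 of castings a to d are present, at most 2 sound and 2 hollow, each 0.25 to 0.35 kg, at least 20 g above or below the reference
- reference: the 0.30 kg steel reference weight, round: base 52 mm in diameter and 20 mm high, tapering by 26 mm height to a gripping stem 20 to 22 mm in diameter up to its top at 60 mm. Origin: centre of the underside, z up
- pad: fixed round black rubber pad 84 mm in diameter, 6 mm thick, the home of the reference weight. Origin: centre of its underside
- sound_tray_in (a point): tray for sound castings: fixed shallow grey steel tray WITH A DIVIDER, 126 (its x) x 176 (its y) mm outside; walls and divider 3 mm thick, 13 mm above the inner floor; two bays of 120 (x) x 83 (y) mm, centred 43 mm either side of the middle along its y. Point: centre of the inner floor (where the divider stands), 3 mm above the bench, z up
- scrap_tray_in (a point): tray for hollow castings: like the other (126 x 176 mm outside, walls 3 mm thick, 13 mm above the floor) but UNDIVIDED, one space 120 (its x) x 170 (its y) mm. Point: centre of the inner floor, 3 mm above the bench, z up
- bell: fixed steel call bell, a dome 72 mm in diameter and 40 mm high with a brass plunger on top. Origin: centre of the underside
- plunger (a joint): how far the bell's plunger is pressed down, m: 0 up, 0.010 at its stop; its spring pushes back 1 N at first and 6 N at the stop, and returns it when let go
- plunger_top (a point): top centre of the plunger's round head (26 mm in diameter), 62 mm above the bench when up
- spanner: bystander: a steel spanner 180 mm long lying beyond the work
- straightedge: bystander: a 280 mm steel straightedge with a blue band
- oil_jar: bystander: a jar 60 mm in diameter and 90 mm high
Not all that is in view belongs to the job. What is shaped like the part that bears scrap_tray_in but pink or purple is not meant.

How it is judged:
By the outcome, as a careful person would: the job done as asked, in the order asked, and still so for the second after the job is handed in, with the robot touching nothing.
Of casting_a, casting_b, casting_c, casting_d only 2 to 3 are there at a start; the rules pass over those that are not, and their reading is None.
At some moment in a run one of casting_a, casting_b, casting_c, casting_d may be knocked a few centimetres aside while the robot is not near it.
It also fails if it takes over 210 s, if anything falls off the work surface, if the arm or the gripper's body presses on something with over 40 N, if the wrist force passes 120 N, or if a joint passes its speed limit or range.

## Working session

There is one attempt and no reset: what is moved stays moved. The work goes in short steps, Python scripts to look and compute and a tool call to move; the robot and the scene stay as the last step left them, time stands still between calls to the robot, and variables do not carry over. Pictures are saved under pics/ and viewed, at most 14 in all, crops included, and the job is handed in when it is done.

Besides the shell and the picture viewer there is one more tool, called after "Request:" as name(argument=value, ...) on one line, values as JSON. apply_moves: Moves the arm, as the interface text tells. Its arguments: {"type":"object","properties":{"rows":{"type":"array","items":{"type":"number"}},"grip":{"type":"number"},"grip_force":{"type":"number"}},"required":["rows"]}

```bash
mkdir -p pics; ls
python3 - <<'E'
from station import ctrl
import cv2,numpy as np
print(ctrl.get_obs(), ctrl.tip_extent)
for n in ("scene","side","wrist"):
    p,d=ctrl.get_image(n); cv2.imwrite(f"pics/{n}0.png",p); np.save(f"{n}0.npy",d)
    print(n,ctrl.camera_model(n))
a=cv2.imread("pics/scene0.png");cv2.imwrite("pics/scene0b.png",cv2.resize(a,(800,600)))
E
```

```text
pics
{'t': 0.0, 'q': array([-1.19031007e-01,  5.33582876e-02,  1.61429166e+00,  2.13664258e-05,
        1.47602070e+00, -1.18994637e-01]), 'dq': array([ 0.00093824, -0.00027044, -0.00182966, -0.00014106, -0.00255933,
       -0.00102491]), 'effort': array([ 2.70554956e-04, -3.93670499e+01, -3.70175600e+01, -1.62778279e-04,
        6.93513779e-03, -6.06393527e-06]), 'tool_pos': array([6.24522521e-01, 4.25736223e-05, 3.02663389e-01]), 'tool_rot': array([-2.22031936e+00, -2.22023407e+00,  1.99039814e-03]), 'contact_force': array([ 0.2390925 , -0.03779722, -0.33684459]), 'wrist_torque': array([0.07307391, 0.06122739, 0.00472651]), 'grip_force': 0.0, 'opening': 0.08526651279039438} 0.0726
scene {'mtx': array([[408.63247384,   0.        , 252.68912638],
       [  0.        , 408.63247384, 196.26870449],
       [  0.        ,   0.        ,   1.        ]]), 'R': array([[ 0.70029876,  0.71361413, -0.01834419],
       [ 0.51040751, -0.51851863, -0.68601939],
       [-0.49906494,  0.47105552, -0.72735197]]), 't': array([-0.3350351 , -0.21729885,  1.5803872 ])}
side {'mtx': array([[394.0298452 , 
[... 167 characters left out ...]
231, -0.00809154],
       [-0.33814737, -0.39934899, -0.85216004],
       [ 0.53880406,  0.66025177, -0.52321868]]), 't': array([-0.39766429,  0.22113234,  1.04238661])}
wrist {'mtx': array([[306.86739816,   0.        , 256.886262  ],
       [  0.        , 306.86739816, 194.57687259],
       [  0.        ,   0.        ,   1.        ]]), 'tool_from_camera': array([[ 6.03516780e-04, -9.59513946e-01, -2.81660477e-01,
         7.09353511e-02],
       [ 9.99999577e-01,  3.83453056e-04,  8.36425376e-04,
        -6.59681233e-05],
       [-6.94558242e-04, -2.81660862e-01,  9.59513771e-01,
        -6.88670666e-02],
       [ 0.00000000e+00,  0.00000000e+00,  0.00000000e+00,
         1.00000000e+00]])}
```

View pics/scene0b.png

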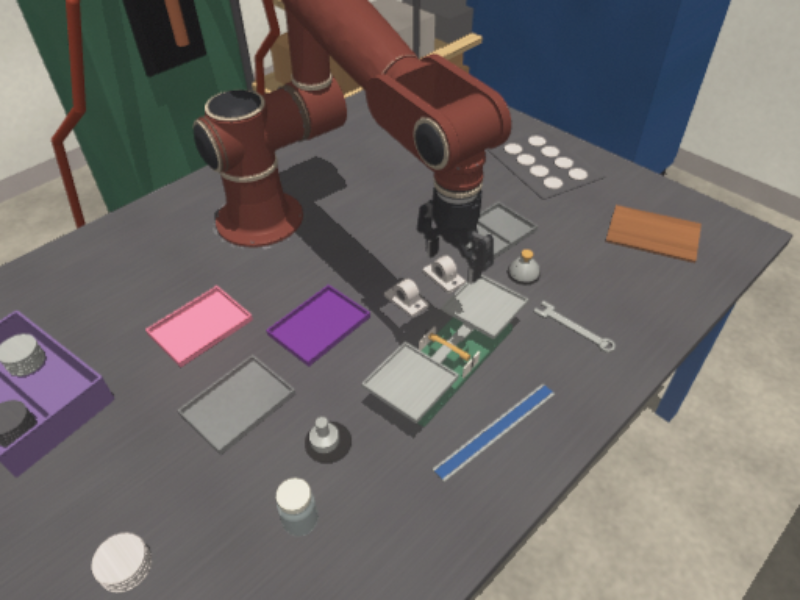

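View pics/side0.png

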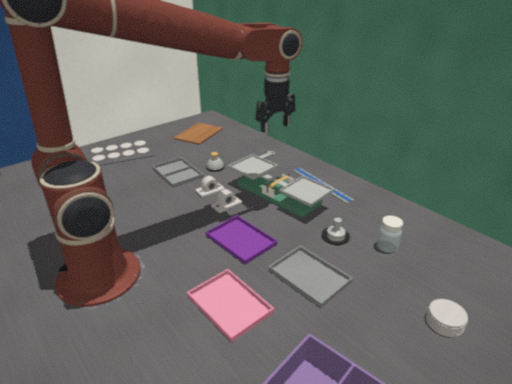

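View pics/wrist0.png

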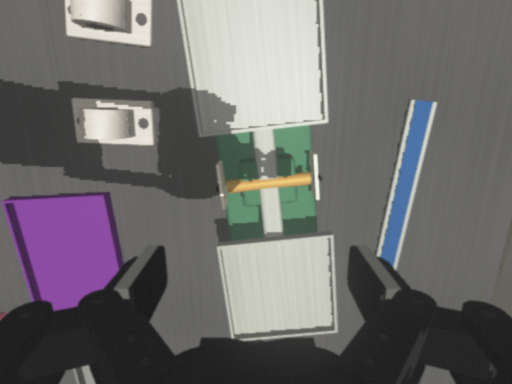

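```bash
cat > h.py <<'E'
from station import ctrl
import cv2,numpy as np
from scipy.spatial.transform import Rotation as Ro
def cam(n,o=None):
    m=ctrl.camera_model(n)
    if n=="wrist":
        T=np.eye(4);T[:3,:3]=Ro.from_rotvec(o["tool_rot"]).as_matrix();T[:3,3]=o["tool_pos"]
        T=T@m["tool_from_camera"];return m["mtx"],T[:3,:3],T[:3,3]
    return m["mtx"],m["R"].T,-m["R"].T@m["t"]
def look(n):
    o=ctrl.get_obs();p,d=ctrl.get_image(n);return p,d,cam(n,o)
def cloud(d,c):
    K,R,t=c;v,u=np.indices(d.shape)
    P=np.stack([(u-K[0,2])/K[0,0]*d,(v-K[1,2])/K[1,1]*d,d],-1)@R.T+t
    P[d<=0]=np.nan;return P
def ray(px,z,c):
    K,R,t=c;px=np.atleast_2d(px).astype(float)
    r=np.c_[(px[:,0]-K[0,2])/K[0,0],(px[:,1]-K[1,2])/K[1,1],np.ones(len(px))]@R.T
    return t+r*((z-t[2])/r[:,2])[:,None]
def topmap(ims,x0=.25,x1=1.05,y0=-.6,y1=.6,s=.002):
    # rows: x decreasing downward ; cols: y decreasing rightwards
    H,W=int((x1-x0)/s),int((y1-y0)/s);M=np.zeros((H,W,3),np.uint8);Z=np.full((H,W),-1.)
    for p,d,c in ims:
        P=cloud(d,c).reshape(-1,3);C=p.reshape(-1,3)
        ok=np.isfinite(P[:,0])&(P[:,2]<.13)&(P[:,0]>x0)&(P[:,0]<x1)&(P[:,1]>y0)&(P[:,1]<y1)
        P,C=P[ok],C[ok];k=np.argsort(P[:,2]);P,C=P[k],C[k]
        r=((x1-P[:,0])/s).astype(int).clip(0,H-1);q=((y1-P[:,1])/s).astype(int).clip(0,W-1)
        M[r,q]=C;Z[r,q]=P[:,2]
    return M,Z
E
python3 - <<'E'
from h import *
ims=[]
o=ctrl.get_obs()
for n in("side","scene","wrist"):
    ims.append((cv2.imread(f"pics/{n}0.png"),np.load(f"{n}0.npy"),cam(n,o)))
for n,(p,d,c) in zip("side scene wrist".split(),ims):
    P=cloud(d,c).reshape(-1,3);b=(abs(P[:,2])<.02)&(P[:,0]>.4)&(P[:,0]<.9)&(abs(P[:,1])<.4);print(n,np.median(P[b,2]))
M,Z=topmap(ims);cv2.imwrite("pics/top0.png",M)
E
```

```text
side 0.0009574845572530855
scene 0.0007778559128864271
wrist -0.0007394032386916494
```

View pics/top0.png

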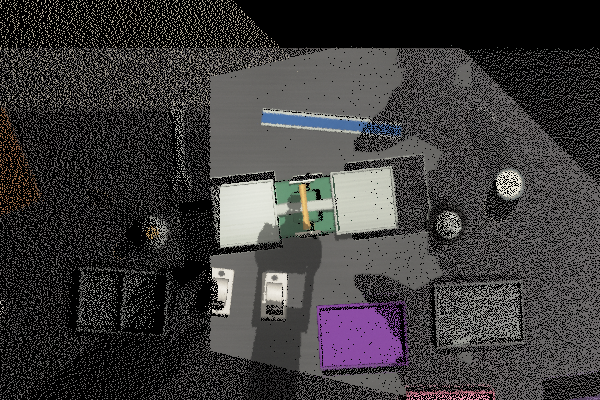

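```bash
cat >> h.py <<'E'
def sel(P,z0,z1,x,y,r):
    Q=P.reshape(-1,3);Q=Q[np.isfinite(Q[:,0])]
    return Q[(Q[:,2]>z0)&(Q[:,2]<z1)&(abs(Q[:,0]-x)<r)&(abs(Q[:,1]-y)<r)]
def rect(Q):
    (a,b),(w,h),t=cv2.minAreaRect((Q[:,:2]*1000).astype(np.float32))
    return f"n={len(Q)} c=({a:.0f},{b:.0f}) wh=({w:.0f},{h:.0f}) ang={t:.1f} zmed={np.median(Q[:,2])*1000:.0f} zmax={np.percentile(Q[:,2],98)*1000:.0f}"
E
python3 - <<'E'
from h import *
o=ctrl.get_obs();L={}
for n in("side","scene","wrist"):
    L[n]=cloud(np.load(f"{n}0.npy"),cam(n,o))
for nm,z0,z1,x,y,r in [("refstem",.05,.075,.602,-.296,.04),("padall",.003,.075,.602,-.296,.055),("cast1foot",.008,.07,.464,.05,.053),("cast1top",.03,.07,.464,.05,.05),("cast2foot",.008,.07,.47,.16,.053),("cast2top",.03,.07,.47,.16,.05),("panL",.055,.09,.622,.108,.085),("panR",.055,.09,.648,-.13,.085),("scrap",.009,.03,.42,-.356,.11),("sound",.009,.03,.45,.358,.11),("plg",.055,.075,.586,.29,.04),("bell",.01,.075,.586,.29,.05)]:
    for n in L:
        Q=sel(L[n],z0,z1,x,y,r)
        if len(Q)>30: print(nm,n,rect(Q))
E
```

```text
refstem side n=59 c=(597,-298) wh=(21,19) ang=56.8 zmed=64 zmax=69
refstem scene n=69 c=(601,-296) wh=(20,21) ang=40.1 zmed=65 zmax=68
padall side n=472 c=(597,-297) wh=(79,83) ang=32.1 zmed=21 zmax=67
padall scene n=689 c=(602,-298) wh=(105,108) ang=1.7 zmed=9 zmax=67
padall wrist n=33 c=(620,-257) wh=(5,17) ang=89.7 zmed=5 zmax=6
cast1foot side n=353 c=(456,50) wh=(54,89) ang=85.9 zmed=23 zmax=55
cast1foot scene n=353 c=(458,51) wh=(51,90) ang=88.9 zmed=23 zmax=57
cast1foot wrist n=3471 c=(458,52) wh=(50,90) ang=88.0 zmed=12 zmax=54
cast1top side n=148 c=(456,50) wh=(49,36) ang=0.4 zmed=46 zmax=56
cast1top scene n=153 c=(460,51) wh=(48,32) ang=1.9 zmed=48 zmax=58
cast1top wrist n=1468 c=(459,52) wh=(30,49) ang=86.6 zmed=50 zmax=54
cast2foot side n=318 c=(465,160) wh=(55,91) ang=84.6 zmed=23 zmax=56
cast2foot scene n=336 c=(467,161) wh=(53,93) ang=83.4 zmed=23 zmax=57
cast2foot wrist n=3557 c=(467,158) wh=(44,90) ang=84.2 zmed=13 zmax=54
cast2top side n=130 c=(465,159) wh=(40,50) ang=86.9 zmed=45 zmax=56
cast2top scene n=139 c=(468,161) wh=(37,48) ang=75.2 zmed=48 zmax=58
cast2top w
[... 285 characters left out ...]
 wh=(132,127) ang=6.2 zmed=67 zmax=75
panR scene n=1728 c=(647,-119) wh=(126,145) ang=6.1 zmed=67 zmax=76
panR wrist n=11253 c=(648,-118) wh=(124,147) ang=6.4 zmed=65 zmax=74
scrap side n=509 c=(422,-359) wh=(130,179) ang=2.7 zmed=15 zmax=18
scrap scene n=403 c=(421,-359) wh=(133,177) ang=3.2 zmed=15 zmax=20
scrap wrist n=82 c=(359,-313) wh=(4,34) ang=5.1 zmed=14 zmax=16
sound side n=303 c=(472,352) wh=(187,180) ang=86.7 zmed=14 zmax=23
sound scene n=207 c=(465,358) wh=(139,207) ang=17.4 zmed=14 zmax=22
plg scene n=38 c=(585,295) wh=(23,24) ang=14.2 zmed=62 zmax=67
bell side n=186 c=(579,289) wh=(53,62) ang=71.0 zmed=28 zmax=63
bell scene n=280 c=(589,292) wh=(63,60) ang=64.3 zmed=31 zmax=65
```

Request:
apply_moves(rows=[-0.495,-0.041,0.088,0,0,1,-0.495,-0.041,0.088,0,0,1,-0.495,-0.041,0.088,0,0,1,-0.495,-0.041,0.088,0,0,1,-0.495,-0.041,0.088,0,0,1,-0.495,-0.041,0.088,0,0,1,-0.495,-0.041,0.088,0,0,1,-0.495,-0.041,0.088,0,0,1,-0.495,-0.041,0.088,0,0,1,-0.495,-0.041,0.088,0,0,1,-0.495,-0.041,0.088,0,0,1,-0.495,-0.041,0.088,0,0,1,-0.495,-0.041,0.088,0,0,1,-0.495,-0.041,0.088,0,0,1])

```text
t: 1.55
tool_pos: [0.6003, -0.2969, 0.2509]
tool_rot: [-3.141, -0.002, 0.0]
contact_force: [-0.2, -0.1, 0.4]
opening: 0.0853
grip_force: 0.0
```

Run:
```python
from h import *
o=ctrl.get_obs();print(o['t'],o['tool_pos'],o['tool_rot'],o['q'])
p,d,c=look("wrist");P=cloud(d,c);cv2.imwrite("pics/w1.png",p)
for nm,z0,z1,r in [("stem",.055,.075,.04),("pad",.003,.075,.06),("base",.015,.075,.05)]:print(nm,rect(sel(P,z0,z1,.6,-.297,r)))
print("scrap",rect(sel(P,.009,.03,.42,-.356,.11)))
p,d,c=look("scene");cv2.imwrite("pics/s1.png",p)
```

```text
1.55 [ 0.60032152 -0.29694131  0.2509123 ] [-3.14144929e+00 -1.69933992e-03  4.06458608e-04] [-5.70358134e-01  1.91604353e-01  1.55138079e+00 -1.99146290e-05
  1.39890245e+00  9.99359719e-01]
stem n=509 c=(602,-297) wh=(22,21) ang=0.3 zmed=65 zmax=66
pad n=4845 c=(606,-293) wh=(82,83) ang=0.8 zmed=6 zmax=65
base n=2091 c=(602,-297) wh=(50,51) ang=89.0 zmed=28 zmax=66
scrap n=757 c=(445,-336) wh=(82,131) ang=3.4 zmed=14 zmax=16
```

View pics/s1.png

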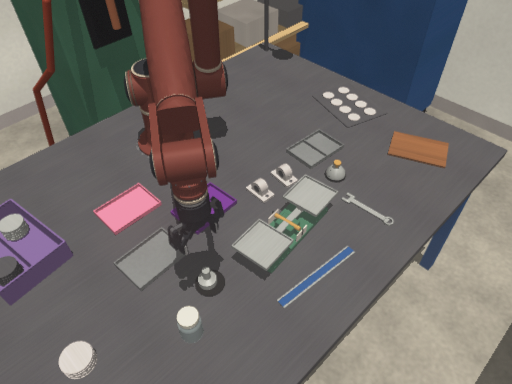

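Request:
apply_moves(rows=[0.003,0,0.12,0,0,0,0.003,0,0.2,0,0,0,0.003,0,0.241,0,0,0,0.003,0,0.241,0,0,0])

```text
t: 2.05
tool_pos: [0.5976, -0.2941, 0.0978]
tool_rot: [-3.133, -0.001, 0.021]
contact_force: [-1.1, -0.2, -0.7]
opening: 0.0857
grip_force: 0.0
```

Request:
apply_moves(rows=[0,0,0,0,0,0,0,0,0,0,0,0,0,0,0,0,0,0,0,0,0,0,0,0,0,0,0,0,0,0,0,0,0,0,0,0,0,0,0,0,0,0,0,0,0,0,0,0], grip=0, grip_force=50)

```text
t: 2.85
tool_pos: [0.6034, -0.2972, 0.109]
tool_rot: [3.141, 0.0, 0.005]
contact_force: [-0.5, 3.0, 7.0]
opening: 0.02
grip_force: 48.7
```

Request:
apply_moves(rows=[0,0,-0.06,0,0,0,0,0,-0.14,0,0,0,0,0,-0.2,0,0,0,0,0,-0.2,0,0,0,0,0,-0.2,0,0,0,0,0,-0.2,0,0,0])

```text
t: 3.45
tool_pos: [0.601, -0.2963, 0.2234]
tool_rot: [-3.139, 0.0, 0.006]
contact_force: [-0.0, 0.2, -2.5]
opening: 0.0198
grip_force: 49.7
```

Run:
```python
from h import *
o=ctrl.get_obs();print(o['tool_pos'],o['tool_rot'],o['contact_force'],o['opening'])
p,d,c=look("wrist");P=cloud(d,c);cv2.imwrite("pics/w2.png",p)
print("pad z",rect(sel(P,.0035,.009,.6,-.297,.06)))
g=cv2.cvtColor(p,cv2.COLOR_BGR2GRAY);X=np.nan_to_num(P)
m=((g<45)&(abs(X[...,0]-.602)<.07)&(abs(X[...,1]+.297)<.07)&(X[...,2]<.012)).astype(np.uint8)
cs=max(cv2.findContours(m,0,2)[0],key=cv2.contourArea);print("dark",rect(ray(cs[:,0],.006,c)))
for n in("scene","side"):
  p,d,c=look(n);P=cloud(d,c);print(n,"pad",rect(sel(P,.004,.012,.602,-.297,.055)));np.save(n+"1.npy",d)
  Q=sel(P,.009,.03,.45,.358,.09);print("sound",rect(Q))
  for nm,z0,z1 in(("plg",.057,.075),("bell",.01,.045)):
    Q=sel(P,z0,z1,.586,.292,.05)
    if len(Q)>5:print(nm,rect(Q))
```

```text
[ 0.60096603 -0.29627142  0.22344965] [-3.13903685e+00  5.23996296e-05  6.48477229e-03] [-0.00740303  0.23725351 -2.46235975] 0.01979995023124662
pad z n=4494 c=(613,-292) wh=(69,83) ang=3.0 zmed=5 zmax=6Traceback (most recent call last):
  File "<stdin>", line 7, in <module>
ValueError: max() iterable argument is empty
```

View pics/w2.png

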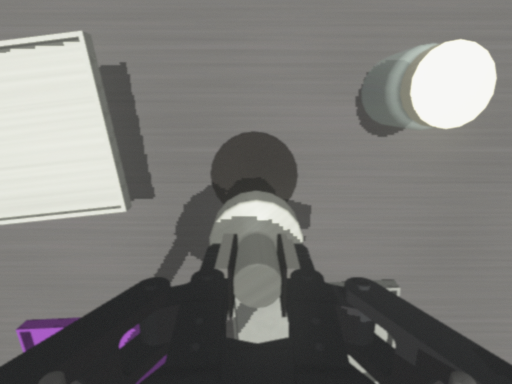

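Run:
```python
from h import *
o=ctrl.get_obs()
c=cam("wrist",o);print(ray([[254,173],[211,173],[297,173],[254,131]],.006,c).round(4))
for n in("scene","side"):
  p,d,c=look(n);P=cloud(d,c);print(n,"pad",rect(sel(P,.004,.012,.602,-.297,.055)));np.save(n+"1.npy",d)
  Q=sel(P,.009,.03,.45,.358,.09);print("sound",rect(Q))
  for nm,z0,z1 in(("plg",.057,.075),("bell",.01,.045)):
    Q=sel(P,z0,z1,.586,.292,.05)
    if len(Q)>5:print(nm,rect(Q))
```

```text
[[ 0.6091 -0.2936  0.006 ]
 [ 0.609  -0.2527  0.006 ]
 [ 0.6091 -0.3344  0.006 ]
 [ 0.6483 -0.2937  0.006 ]]
scene pad n=559 c=(600,-295) wh=(118,85) ang=21.3 zmed=6 zmax=10
sound n=274 c=(447,355) wh=(181,131) ang=86.6 zmed=14 zmax=21
plg n=37 c=(584,295) wh=(23,22) ang=39.0 zmed=63 zmax=66
bell n=236 c=(591,288) wh=(69,55) ang=37.3 zmed=28 zmax=43
side pad n=379 c=(605,-294) wh=(87,85) ang=83.6 zmed=6 zmax=8
sound n=215 c=(447,355) wh=(181,130) ang=86.4 zmed=13 zmax=19
plg n=21 c=(583,296) wh=(28,19) ang=53.0 zmed=62 zmax=66
bell n=158 c=(573,286) wh=(46,64) ang=48.4 zmed=26 zmax=41
```

Request:
apply_moves(rows=[0.075,-0.28,-0.01,0,0,0,0.075,-0.28,-0.01,0,0,0,0.075,-0.28,-0.01,0,0,0,0.075,-0.28,-0.01,0,0,0,0.075,-0.28,-0.01,0,0,0,0.075,-0.28,-0.01,0,0,0,0.075,-0.28,-0.01,0,0,0])

```text
t: 4.3
tool_pos: [0.6467, -0.1298, 0.2316]
tool_rot: [3.142, -0.001, -0.002]
contact_force: [-0.1, -0.2, -3.5]
opening: 0.0198
grip_force: 50.2
```

Request:
apply_moves(rows=[0.002,0,0.05,0,0,0,0.002,0,0.08,0,0,0,0.002,0,0.095,0,0,0,0.002,0,0.1,0,0,0,0.002,0,0.103,0,0,0,0.002,0,0.105,0,0,0,0.002,0,0.105,0,0,0,0.002,0,0.105,0,0,0])

```text
t: 5.1
tool_pos: [0.6488, -0.1291, 0.1704]
tool_rot: [3.141, 0.0, 0.002]
contact_force: [0.6, -0.2, -3.2]
opening: 0.02
grip_force: 50.1
```

Request:
apply_moves(rows=[0,0,0,0,0,0,0,0,0,0,0,0,0,0,0,0,0,0,0,0,0,0,0,0,0,0,0,0,0,0,0,0,0,0,0,0], grip=0.7)

```text
t: 5.7
tool_pos: [0.6484, -0.129, 0.1696]
tool_rot: [3.142, 0.0, 0.0]
contact_force: [0.8, 0.3, -0.3]
opening: 0.06
grip_force: 0.0
```

Request:
apply_moves(rows=[0,0,-0.05,0,0,0,0,0,-0.12,0,0,0,0,0,-0.2,0,0,0,0,0,-0.2,0,0,0,0,0,-0.2,0,0,0])

```text
t: 6.2
tool_pos: [0.6492, -0.1292, 0.2921]
tool_rot: [3.14, -0.0, 0.007]
contact_force: [-0.5, 0.2, -1.2]
opening: 0.06
grip_force: 0.0
```

Run:
```python
from h import *
p,d,c=look("wrist");P=cloud(d,c);cv2.imwrite("pics/w3.png",p)
print(c[2])
print("stem",rect(sel(P,.1,.135,.648,-.13,.06)));print("pan",rect(sel(P,.045,.1,.648,-.13,.075)))
Q=sel(P,.07,.1,.622,.11,.07);print("L",len(Q), rect(Q) if len(Q)>20 else 0)
p,d,c=look("scene");P=cloud(d,c)
for nm,x,y in(("L",.622,.11),("R",.648,-.13)):
  print(nm,rect(sel(P,.04,.1,x,y,.04)))
for x,y in((.458,.051),(.467,.159)):print(rect(sel(P,.008,.07,x,y,.055)),rect(sel(P,.03,.07,x,y,.055)))
```

```text
[ 0.72012198 -0.12952793  0.3612909 ]
stem n=547 c=(647,-128) wh=(20,21) ang=89.7 zmed=113 zmax=114
pan n=14508 c=(649,-122) wh=(125,136) ang=6.2 zmed=53 zmax=77
L 9623 n=9623 c=(625,94) wh=(124,96) ang=6.2 zmed=77 zmax=85
L n=482 c=(622,110) wh=(80,80) ang=89.9 zmed=79 zmax=82
R n=606 c=(648,-130) wh=(80,79) ang=0.3 zmed=56 zmax=93
n=72 c=(478,34) wh=(48,40) ang=41.8 zmed=14 zmax=33 n=5 c=(483,49) wh=(18,3) ang=81.3 zmed=33 zmax=37
n=191 c=(483,157) wh=(51,57) ang=89.9 zmed=21 zmax=56 n=80 c=(477,166) wh=(28,46) ang=54.8 zmed=48 zmax=57
```

View pics/w3.png

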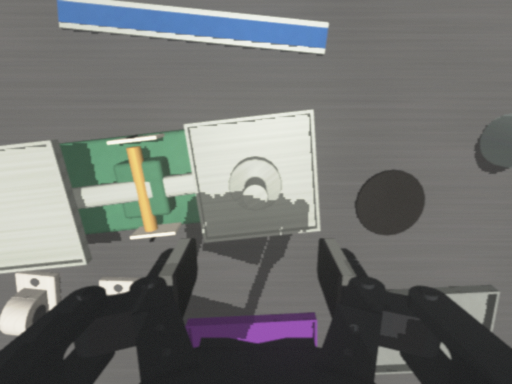

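Request:
apply_moves(rows=[-0.318,-0.3,0.07,0,0,0,-0.318,-0.3,0.07,0,0,0,-0.318,-0.3,0.07,0,0,0,-0.318,-0.3,0.07,0,0,0,-0.318,-0.3,0.07,0,0,0,-0.318,-0.3,0.07,0,0,0,-0.318,-0.3,0.07,0,0,0,-0.318,-0.3,0.07,0,0,0])

```text
t: 7.1
tool_pos: [0.4579, 0.0507, 0.2471]
tool_rot: [3.141, 0.0, -0.0]
contact_force: [0.0, -0.5, -0.0]
opening: 0.0598
grip_force: 0.0
```

Run:
```python
from h import *
o=ctrl.get_obs();print(o['tool_pos'],o['tool_rot'])
p,d,c=look("wrist");P=cloud(d,c);cv2.imwrite("pics/w4.png",p)
for x,y in((.458,.051),(.467,.159)):print(rect(sel(P,.008,.07,x,y,.055)),rect(sel(P,.03,.07,x,y,.055)))
```

```text
[0.45793991 0.05066947 0.24708553] [ 3.14109886e+00  2.70709644e-04 -3.93362164e-04]
n=4174 c=(459,52) wh=(50,90) ang=87.8 zmed=12 zmax=54 n=1702 c=(460,52) wh=(30,49) ang=88.4 zmed=51 zmax=54
n=4686 c=(468,161) wh=(50,90) ang=83.5 zmed=19 zmax=54 n=2104 c=(468,161) wh=(31,50) ang=82.8 zmed=49 zmax=54
```

Request:
apply_moves(rows=[0.003,-0.002,0.07,0,0,0.022,0.003,-0.002,0.15,0,0,0.022,0.003,-0.002,0.22,0,0,0.022,0.003,-0.002,0.25,0,0,0.022,0.003,-0.002,0.255,0,0,0.022,0.003,-0.002,0.255,0,0,0.022,0.003,-0.002,0.255,0,0,0.022])

```text
t: 7.85
tool_pos: [0.4613, 0.0517, 0.0963]
tool_rot: [3.141, -0.055, 0.005]
contact_force: [0.4, 0.3, 0.4]
opening: 0.0595
grip_force: 0.0
```

Request:
apply_moves(rows=[0,0,0,0,0,0,0,0,0,0,0,0,0,0,0,0,0,0,0,0,0,0,0,0,0,0,0,0,0,0,0,0,0,0,0,0], grip=0)

```text
t: 8.45
tool_pos: [0.4605, 0.0522, 0.0961]
tool_rot: [3.141, -0.054, 0.005]
contact_force: [0.8, -0.7, 6.1]
opening: 0.0291
grip_force: 51.2
```

Request:
apply_moves(rows=[0,0,-0.05,0,0,0,0,0,-0.12,0,0,0,0,0,-0.2,0,0,0,0,0,-0.25,0,0,0,0,0,-0.25,0,0,0,0,0,-0.25,0,0,0])

```text
t: 9.05
tool_pos: [0.459, 0.0523, 0.2438]
tool_rot: [-3.141, 0.054, 0.001]
contact_force: [-0.8, -0.3, -2.2]
opening: 0.029
grip_force: 50.6
```

Request:
apply_moves(rows=[0.268,-0.106,0,0,0,-0.091,0.268,-0.106,0,0,0,-0.091,0.268,-0.106,0,0,0,-0.091,0.268,-0.106,0,0,0,-0.091,0.268,-0.106,0,0,0,-0.091,0.268,-0.106,0.04,0,0,-0.091,0.268,-0.106,0.08,0,0,-0.091,0.268,-0.106,0.1,0,0,-0.091,0.268,-0.106,0.11,0,0,-0.091,0.268,-0.106,0.113,0,0,-0.091,0.268,-0.106,0.113,0,0,-0.091,0.268,-0.106,0.113,0,0,-0.091])

```text
t: 10.25
tool_pos: [0.6229, 0.1102, 0.1781]
tool_rot: [3.137, 0.17, 0.004]
contact_force: [-1.0, 0.1, -1.6]
opening: 0.0294
grip_force: 50.6
```

Request:
apply_moves(rows=[0,0,0.002,0,0,0,0,0,0.003,0,0,0,0,0,0.004,0,0,0,0,0,0.004,0,0,0])

```text
t: 10.65
tool_pos: [0.6223, 0.1102, 0.1743]
tool_rot: [3.137, 0.17, -0.0]
contact_force: [-0.3, -1.1, -3.7]
opening: 0.0295
grip_force: 50.6
```

Request:
apply_moves(rows=[0,0,0,0,0,0,0,0,0,0,0,0,0,0,0,0,0,0,0,0,0,0,0,0,0,0,0,0,0,0], grip=0.7)

```text
t: 11.15
tool_pos: [0.6224, 0.1102, 0.1745]
tool_rot: [-3.137, -0.17, -0.001]
contact_force: [-0.3, 0.6, 0.4]
opening: 0.0597
grip_force: 0.0
```

Request:
apply_moves(rows=[0,0,-0.05,0,0,0,0,0,-0.12,0,0,0,0,0,-0.19,0,0,0,0,0,-0.19,0,0,0,0,0,-0.19,0,0,0,0,0,-0.19,0,0,0,0,0,-0.19,0,0,0,0,0,-0.19,0,0,0,0,0,-0.19,0,0,0,0,0,-0.19,0,0,0,0,0,-0.19,0,0,0,0,0,-0.19,0,0,0])

```text
t: 12.35
tool_pos: [0.6223, 0.1102, 0.2883]
tool_rot: [3.137, 0.17, 0.0]
contact_force: [-0.5, 0.5, -0.4]
opening: 0.0598
grip_force: 0.0
```

```bash
cat > w.py <<'E'
from h import *
import sys
o=ctrl.get_obs();print(o['t'],o['tool_pos'],o['tool_rot'])
p,d,c=look("wrist");P=cloud(d,c);cv2.imwrite(f"pics/{sys.argv[1]}.png",p)
Q=sel(P,.045,.15,.622,.11,.062);zf=np.median(Q[:,2]);print("L",rect(Q))
print("foot+",rect(sel(P,.04,.15,.622,.11,.05)))
for z0 in(.054,.078):print("top if floor",z0,(lambda Q:rect(Q) if len(Q)>30 else 0)(sel(P,z0+.03,z0+.06,.622,.11,.05)))
p,d,c=look("scene");P=cloud(d,c)
for nm,x,y in(("L",.622,.11),("R",.648,-.13)):print(nm,rect(sel(P,.04,.15,x,y,.06)))
for x,y in((.459,.052),(.467,.159)):
  Q=sel(P,.008,.07,x,y,.055);print(rect(Q) if len(Q)>20 else "none")
E
python3 w.py w5
```

```text
12.35 [0.62230741 0.11019872 0.28828978] [3.13696703e+00 1.70140802e-01 1.60318901e-05]
L n=16710 c=(622,110) wh=(124,124) ang=1.4 zmed=77 zmax=131
foot+ n=10977 c=(622,110) wh=(100,100) ang=90.0 zmed=78 zmax=131
top if floor 0.054 n=3156 c=(620,110) wh=(90,50) ang=6.2 zmed=89 zmax=110
top if floor 0.078 n=2180 c=(621,110) wh=(47,30) ang=6.1 zmed=129 zmax=132
L n=1103 c=(622,110) wh=(120,120) ang=0.1 zmed=84 zmax=133
R n=1452 c=(648,-130) wh=(120,120) ang=0.3 zmed=56 zmax=113
none
n=328 c=(465,160) wh=(52,90) ang=86.0 zmed=25 zmax=56
```

View pics/w5.png

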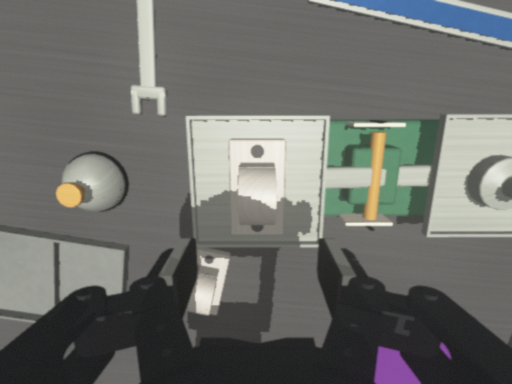

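Request:
apply_moves(rows=[-0.001,0,0.06,0,0,0,-0.001,0,0.12,0,0,0,-0.001,0,0.17,0,0,0,-0.001,0,0.187,0,0,0,-0.001,0,0.19,0,0,0,-0.001,0,0.19,0,0,0,-0.001,0,0.19,0,0,0])

```text
t: 13.15
tool_pos: [0.623, 0.1102, 0.1769]
tool_rot: [-3.137, -0.17, -0.006]
contact_force: [0.2, -0.1, -0.6]
opening: 0.0601
grip_force: 0.0
```

Request:
apply_moves(rows=[0,0,0,0,0,0,0,0,0,0,0,0,0,0,0,0,0,0,0,0,0,0,0,0,0,0,0,0,0,0,0,0,0,0,0,0], grip=0)

```text
t: 13.75
tool_pos: [0.6219, 0.1102, 0.1745]
tool_rot: [-3.137, -0.17, -0.001]
contact_force: [1.4, -0.1, -1.1]
opening: 0.0289
grip_force: 51.7
```

Request:
apply_moves(rows=[0,0,-0.05,0,0,0,0,0,-0.1,0,0,0,0,0,-0.14,0,0,0,0,0,-0.14,0,0,0,0,0,-0.14,0,0,0])

```text
t: 14.25
tool_pos: [0.6212, 0.1101, 0.2572]
tool_rot: [3.137, 0.17, -0.002]
contact_force: [-0.1, 0.8, -2.4]
opening: 0.029
grip_force: 51.4
```

Request:
apply_moves(rows=[-0.412,0.671,0,0,0,0.036,-0.412,0.671,0,0,0,0.036,-0.412,0.671,0,0,0,0.036,-0.412,0.671,0,0,0,0.036,-0.412,0.671,0,0,0,0.036,-0.412,0.671,0,0,0,0.036,-0.412,0.671,0,0,0,0.036,-0.412,0.671,0,0,0,0.036,-0.412,0.671,0,0,0,0.036,-0.412,0.671,0,0,0,0.036,-0.412,0.671,0,0,0,0.036,-0.412,0.671,0,0,0,0.036,-0.412,0.671,0,0,0,0.036,-0.412,0.671,0,0,0,0.036])

```text
t: 15.65
tool_pos: [0.4198, -0.3156, 0.2575]
tool_rot: [-3.139, -0.084, 0.001]
contact_force: [0.2, 0.6, -2.8]
opening: 0.0295
grip_force: 51.5
```

Run:
```python
from h import *
o=ctrl.get_obs();print(o['tool_pos'],o['tool_rot'])
p,d,c=look("wrist");P=cloud(d,c);cv2.imwrite("pics/w6.png",p)
for n in("scene","side"):
  p,d,c=look(n);P=cloud(d,c);Q=sel(P,.009,.022,.42,-.358,.11);print(rect(Q))
  Q=sel(P,.1,.3,.419,-.317,.06);print(Q[:,2].min())
```

```text
[ 0.41982804 -0.315596    0.25748769] [-3.13931060e+00 -8.41949507e-02  1.28014513e-03]
n=399 c=(421,-359) wh=(132,177) ang=3.5 zmed=15 zmax=19
0.16004720212109946
n=513 c=(422,-360) wh=(131,178) ang=2.5 zmed=14 zmax=18
0.1596297134377619
```

View pics/w6.png

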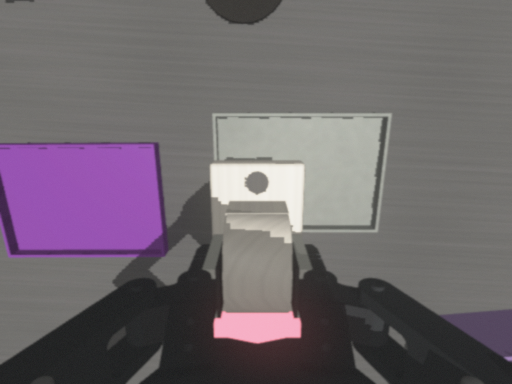

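Request:
apply_moves(rows=[0,0.002,0.06,0,0,0,0,0.002,0.13,0,0,0,0,0.002,0.2,0,0,0,0,0.002,0.24,0,0,0,0,0.002,0.252,0,0,0,0,0.002,0.257,0,0,0,0,0.002,0.26,0,0,0,0,0.002,0.261,0,0,0,0,0.002,0.261,0,0,0])

```text
t: 16.7
tool_pos: [0.4203, -0.3187, 0.1033]
tool_rot: [3.138, 0.082, 0.003]
contact_force: [0.9, 0.7, -1.9]
opening: 0.0292
grip_force: 51.4
```

Request:
apply_moves(rows=[0,0,0,0,0,0,0,0,0,0,0,0,0,0,0,0,0,0,0,0,0,0,0,0,0,0,0,0,0,0], grip=0.65)

```text
t: 17.2
tool_pos: [0.4196, -0.3181, 0.1018]
tool_rot: [3.14, 0.081, 0.0]
contact_force: [-0.5, -0.7, -0.5]
opening: 0.0556
grip_force: 0.0
```

Request:
apply_moves(rows=[0,0,-0.04,0,0,0,0,0,-0.1,0,0,0,0,0,-0.18,0,0,0,0,0,-0.25,0,0,0,0,0,-0.25,0,0,0,0,0,-0.25,0,0,0])

```text
t: 17.8
tool_pos: [0.42, -0.3184, 0.2532]
tool_rot: [3.138, 0.081, 0.003]
contact_force: [-0.0, -0.8, -0.6]
opening: 0.0556
grip_force: 0.0
```

Run:
```python
from h import *
o=ctrl.get_obs();print(o['tool_pos'],o['tool_rot'])
p,d,c=look("wrist");P=cloud(d,c);cv2.imwrite("pics/w7.png",p)
print("foot",rect(sel(P,.0115,.07,.42,-.317,.048)),"top",rect(sel(P,.03,.07,.42,-.317,.05)))
p,d,c=look("scene");P=cloud(d,c)
print("cast2",rect(sel(P,.008,.07,.467,.16,.07)),rect(sel(P,.03,.07,.467,.16,.07)))
for nm,x,y in(("L",.622,.11),("R",.648,-.13)):print(nm,rect(sel(P,.04,.15,x,y,.06)))
```

```text
[ 0.41999052 -0.31844602  0.25324802] [3.13825029 0.08145862 0.00334832]
foot n=4365 c=(421,-308) wh=(96,73) ang=3.0 zmed=15 zmax=57 top n=1701 c=(419,-319) wh=(49,30) ang=3.1 zmed=54 zmax=57
cast2 n=328 c=(465,162) wh=(54,93) ang=84.8 zmed=24 zmax=57 n=146 c=(467,161) wh=(36,48) ang=80.3 zmed=47 zmax=57
L n=1106 c=(622,110) wh=(120,120) ang=0.1 zmed=79 zmax=87
R n=1437 c=(648,-130) wh=(120,120) ang=89.9 zmed=55 zmax=114
```

Request:
apply_moves(rows=[0.121,-0.793,0,0,0,0.109,0.121,-0.793,0,0,0,0.109,0.121,-0.793,0,0,0,0.109,0.121,-0.793,0,0,0,0.109,0.121,-0.793,0,0,0,0.109,0.121,-0.793,0,0,0,0.109,0.121,-0.793,0,0,0,0.109,0.121,-0.793,0,0,0,0.109,0.121,-0.793,0,0,0,0.109,0.121,-0.793,0,0,0,0.109,0.121,-0.793,0,0,0,0.109,0.121,-0.793,0,0,0,0.109,0.121,-0.793,0,0,0,0.109,0.121,-0.793,0,0,0,0.109])

```text
t: 19.3
tool_pos: [0.4672, 0.1597, 0.251]
tool_rot: [3.135, -0.19, -0.002]
contact_force: [-0.0, 0.1, 0.1]
opening: 0.0559
grip_force: 0.0
```

Run:
```python
from h import *
o=ctrl.get_obs();print(o['tool_pos'],o['tool_rot'])
p,d,c=look("wrist");P=cloud(d,c);cv2.imwrite("pics/w8.png",p)
print(rect(sel(P,.008,.07,.468,.161,.06)),rect(sel(P,.03,.07,.468,.161,.06)))
```

```text
[0.46723588 0.1597483  0.25101301] [ 3.13534741e+00 -1.90308267e-01 -1.74449648e-03]
n=4063 c=(468,162) wh=(50,89) ang=83.4 zmed=12 zmax=54 n=1657 c=(469,162) wh=(30,48) ang=83.4 zmed=51 zmax=54
```

Request:
apply_moves(rows=[0.002,-0.003,0.07,0,0,0,0.002,-0.003,0.15,0,0,0,0.002,-0.003,0.22,0,0,0,0.002,-0.003,0.25,0,0,0,0.002,-0.003,0.257,0,0,0,0.002,-0.003,0.257,0,0,0,0.002,-0.003,0.257,0,0,0])

```text
t: 20.05
tool_pos: [0.4702, 0.1624, 0.0993]
tool_rot: [-3.135, 0.188, -0.005]
contact_force: [-0.1, -0.2, -0.2]
opening: 0.0557
grip_force: 0.0
```

Request:
apply_moves(rows=[0,0,0,0,0,0,0,0,0,0,0,0,0,0,0,0,0,0,0,0,0,0,0,0,0,0,0,0,0,0,0,0,0,0,0,0], grip=0)

```text
t: 20.65
tool_pos: [0.4701, 0.1628, 0.0994]
tool_rot: [-3.135, 0.187, -0.005]
contact_force: [-1.1, -0.7, 6.5]
opening: 0.0293
grip_force: 52.1
```

Request:
apply_moves(rows=[0,0,-0.05,0,0,0,0,0,-0.12,0,0,0,0,0,-0.2,0,0,0,0,0,-0.25,0,0,0,0,0,-0.25,0,0,0,0,0,-0.25,0,0,0])

```text
t: 21.25
tool_pos: [0.4684, 0.1625, 0.247]
tool_rot: [3.136, -0.187, -0.0]
contact_force: [-0.4, 0.2, -3.9]
opening: 0.0292
grip_force: 51.0
```

Request:
apply_moves(rows=[0.264,0.056,0,0,0,-0.144,0.264,0.056,0,0,0,-0.144,0.264,0.056,0,0,0,-0.144,0.264,0.056,0,0,0,-0.144,0.264,0.056,0,0,0,-0.144,0.264,0.056,0.04,0,0,-0.144,0.264,0.056,0.08,0,0,-0.144,0.264,0.056,0.1,0,0,-0.144,0.264,0.056,0.11,0,0,-0.144,0.264,0.056,0.114,0,0,-0.144,0.264,0.056,0.116,0,0,-0.144,0.264,0.056,0.117,0,0,-0.144,0.264,0.056,0.117,0,0,-0.144])

```text
t: 22.55
tool_pos: [0.6226, 0.1104, 0.1784]
tool_rot: [-3.137, -0.168, -0.003]
contact_force: [-1.4, -0.2, -2.8]
opening: 0.0294
grip_force: 50.9
```

Request:
apply_moves(rows=[0,0,0,0,0,0,0,0,0,0,0,0,0,0,0,0,0,0,0,0,0,0,0,0,0,0,0,0,0,0], grip=0.7)

```text
t: 23.05
tool_pos: [0.6222, 0.1103, 0.1775]
tool_rot: [3.137, 0.168, 0.001]
contact_force: [0.6, 0.7, 0.4]
opening: 0.0596
grip_force: 0.0
```

Request:
apply_moves(rows=[0,0,-0.05,0,0,0,0,0,-0.12,0,0,0,0,0,-0.19,0,0,0,0,0,-0.19,0,0,0,0,0,-0.19,0,0,0,0,0,-0.19,0,0,0,0,0,-0.19,0,0,0,0,0,-0.19,0,0,0,0,0,-0.19,0,0,0,0,0,-0.19,0,0,0,0,0,-0.19,0,0,0,0,0,-0.19,0,0,0])

```text
t: 24.25
tool_pos: [0.6221, 0.1103, 0.2913]
tool_rot: [-3.137, -0.168, 0.0]
contact_force: [-0.2, -0.1, 0.5]
opening: 0.0597
grip_force: 0.0
```

```bash
python3 w.py w9
```

```text
24.25 [0.62210104 0.11031867 0.29127915] [-3.13708301e+00 -1.67716708e-01  9.22312430e-06]
L n=16447 c=(622,110) wh=(124,124) ang=0.4 zmed=77 zmax=131
foot+ n=10759 c=(622,110) wh=(100,100) ang=0.0 zmed=78 zmax=131
top if floor 0.054 n=3082 c=(621,110) wh=(89,50) ang=6.1 zmed=89 zmax=110
top if floor 0.078 n=2144 c=(622,110) wh=(47,30) ang=5.9 zmed=129 zmax=132
L n=1096 c=(622,110) wh=(120,120) ang=89.9 zmed=84 zmax=133
R n=1444 c=(648,-130) wh=(120,120) ang=0.2 zmed=56 zmax=114
none
none
```

View pics/w9.png

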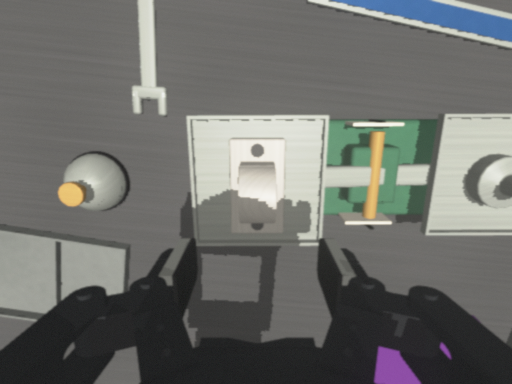

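Request:
apply_moves(rows=[0,0,0.06,0,0,0,0,0,0.12,0,0,0,0,0,0.17,0,0,0,0,0,0.187,0,0,0,0,0,0.19,0,0,0,0,0,0.19,0,0,0,0,0,0.19,0,0,0])

```text
t: 25.05
tool_pos: [0.6234, 0.1104, 0.1799]
tool_rot: [-3.137, -0.168, -0.006]
contact_force: [-0.3, -0.3, -0.1]
opening: 0.0595
grip_force: 0.0
```

Request:
apply_moves(rows=[0,0,0,0,0,0,0,0,0,0,0,0,0,0,0,0,0,0,0,0,0,0,0,0,0,0,0,0,0,0,0,0,0,0,0,0], grip=0)

```text
t: 25.65
tool_pos: [0.6223, 0.1103, 0.1775]
tool_rot: [-3.137, -0.168, -0.001]
contact_force: [1.9, 0.4, 0.0]
opening: 0.0292
grip_force: 52.4
```

Request:
apply_moves(rows=[0,0,-0.05,0,0,0,0,0,-0.1,0,0,0,0,0,-0.14,0,0,0,0,0,-0.14,0,0,0,0,0,-0.14,0,0,0])

```text
t: 26.15
tool_pos: [0.6216, 0.1103, 0.2601]
tool_rot: [3.137, 0.168, -0.003]
contact_force: [0.3, -0.5, -4.0]
opening: 0.0293
grip_force: 52.2
```

Run:
```python
from h import *
ims=[look("side"),look("scene")]
o=ctrl.get_obs();
M,Z=topmap(ims,-.3,1.1,-.75,.75,.0025)
cv2.imwrite("pics/top2.png",M)
for p,d,c in ims:
  P=cloud(d,c);print(rect(sel(P,.0115,.07,.42,-.317,.048)),rect(sel(P,.03,.07,.42,-.317,.05)))
```

```text
n=601 c=(419,-308) wh=(96,76) ang=0.9 zmed=23 zmax=58 n=260 c=(415,-320) wh=(51,33) ang=1.7 zmed=49 zmax=59
n=486 c=(418,-307) wh=(95,74) ang=2.9 zmed=19 zmax=59 n=204 c=(418,-320) wh=(51,32) ang=6.1 zmed=51 zmax=60
```

View pics/top2.png

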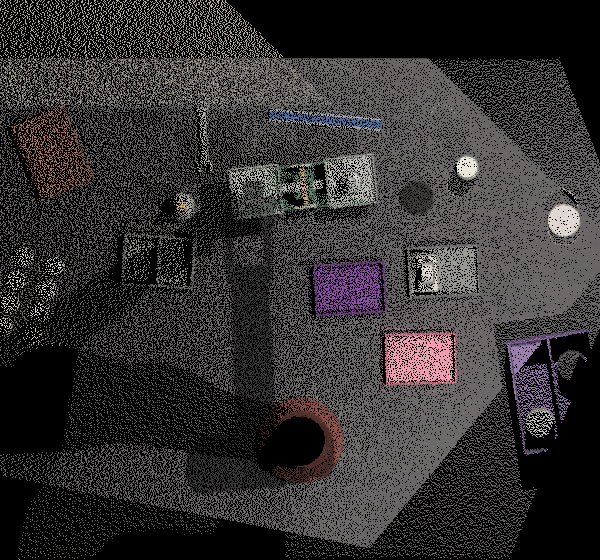

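Request:
apply_moves(rows=[-0.419,0.811,0,0,0,0.035,-0.419,0.811,0,0,0,0.035,-0.419,0.811,0,0,0,0.035,-0.419,0.811,0,0,0,0.035,-0.419,0.811,0,0,0,0.035,-0.419,0.811,0,0,0,0.035,-0.419,0.811,0,0,0,0.035,-0.419,0.811,0,0,0,0.035,-0.419,0.811,0,0,0,0.035,-0.419,0.811,0,0,0,0.035,-0.419,0.811,0,0,0,0.035,-0.419,0.811,0,0,0,0.035,-0.419,0.811,0,0,0,0.035,-0.419,0.811,0,0,0,0.035,-0.419,0.811,0,0,0,0.035,-0.419,0.811,0,0,0,0.035])

```text
t: 27.85
tool_pos: [0.4246, -0.3991, 0.261]
tool_rot: [-3.14, -0.084, 0.0]
contact_force: [-0.1, 0.0, -2.4]
opening: 0.029
grip_force: 52.2
```

Run:
```python
from h import *
o=ctrl.get_obs();print(o['tool_pos'],o['tool_rot'])
p,d,c=look("wrist");P=cloud(d,c);Q=sel(P,.01,.022,.42,-.36,.11);print(rect(Q))
print(rect(sel(P,.03,.07,.42,-.317,.05)))
p,d,c=look("scene");P=cloud(d,c);print(rect(sel(P,.03,.07,.42,-.317,.05)))
```

```text
[ 0.42456529 -0.39911265  0.26101045] [-3.14003001e+00 -8.43529421e-02  3.36979870e-04]
n=3773 c=(423,-359) wh=(126,176) ang=3.1 zmed=14 zmax=16
n=1831 c=(419,-320) wh=(49,31) ang=2.1 zmed=53 zmax=57
n=202 c=(418,-319) wh=(51,32) ang=0.4 zmed=52 zmax=60
```

Request:
apply_moves(rows=[0,0.002,0.06,0,0,0,0,0.002,0.13,0,0,0,0,0.002,0.2,0,0,0,0,0.002,0.24,0,0,0,0,0.002,0.254,0,0,0,0,0.002,0.26,0,0,0,0,0.002,0.263,0,0,0,0,0.002,0.264,0,0,0,0,0.002,0.264,0,0,0])

```text
t: 28.85
tool_pos: [0.4248, -0.4023, 0.1047]
tool_rot: [3.138, 0.081, 0.003]
contact_force: [0.4, 0.3, -2.7]
opening: 0.029
grip_force: 52.1
```

Request:
apply_moves(rows=[0,0,0,0,0,0,0,0,0,0,0,0,0,0,0,0,0,0,0,0,0,0,0,0,0,0,0,0,0,0], grip=0.65)

```text
t: 29.35
tool_pos: [0.4241, -0.4016, 0.1031]
tool_rot: [3.14, 0.081, 0.0]
contact_force: [0.3, -0.4, 0.2]
opening: 0.0556
grip_force: 0.0
```

Request:
apply_moves(rows=[0,0,-0.04,0,0,0,0,0,-0.1,0,0,0,0,0,-0.18,0,0,0,0,0,-0.25,0,0,0,0,0,-0.3,0,0,0,0,0,-0.3,0,0,0])

```text
t: 29.95
tool_pos: [0.4256, -0.4033, 0.2898]
tool_rot: [3.132, 0.081, 0.011]
contact_force: [1.0, -0.2, 0.4]
opening: 0.0554
grip_force: 0.0
```

Run:
```python
from h import *
o=ctrl.get_obs();print(o['tool_pos'],o['tool_rot'])
p,d,c=look("wrist");P=cloud(d,c)
for y in(-.317,-.401):print(rect(sel(P,.03,.07,.42,y,.035)))
p,d,c=look("scene");P=cloud(d,c)
for nm,x,y in(("L",.622,.11),("R",.648,-.13)):print(nm,rect(sel(P,.04,.15,x,y,.06)))
print("ref",rect(sel(P,.09,.15,.648,-.13,.06)))
```

```text
[ 0.42556582 -0.40333404  0.28982034] [3.13160349 0.08125674 0.01080423]
n=1533 c=(418,-320) wh=(50,31) ang=3.2 zmed=52 zmax=57
n=1346 c=(424,-403) wh=(48,30) ang=2.9 zmed=53 zmax=57
L n=1100 c=(622,110) wh=(119,120) ang=0.2 zmed=79 zmax=87
R n=1445 c=(648,-130) wh=(120,120) ang=0.3 zmed=56 zmax=113
ref n=78 c=(646,-128) wh=(20,21) ang=7.2 zmed=112 zmax=117
```

Request:
apply_moves(rows=[0.396,-0.434,0,0,0,0,0.396,-0.434,0,0,0,0,0.396,-0.434,0,0,0,0,0.396,-0.434,0,0,0,0,0.396,-0.434,0,0,0,0,0.396,-0.434,0,0,0,0,0.396,-0.434,0,0,0,0,0.396,-0.434,0,0,0,0,0.396,-0.434,0,0,0,0,0.396,-0.434,0,0,0,0,0.396,-0.434,0,0,0,0])

```text
t: 31.15
tool_pos: [0.6469, -0.1304, 0.282]
tool_rot: [-3.14, -0.078, 0.002]
contact_force: [-0.4, 0.1, 0.3]
opening: 0.0557
grip_force: 0.0
```

Run:
```python
from h import *
o=ctrl.get_obs();print(o['tool_pos'],o['tool_rot'])
p,d,c=look("wrist");P=cloud(d,c)
print(rect(sel(P,.1,.13,.648,-.13,.05)),rect(sel(P,.066,.13,.648,-.13,.05)))
print("pad",rect(sel(P,.0035,.0085,.606,-.293,.055)))
```

```text
[ 0.64694244 -0.13036785  0.28204564] [-3.14042396e+00 -7.84884644e-02  2.28016316e-03]
n=605 c=(647,-128) wh=(21,21) ang=68.7 zmed=113 zmax=114 n=2310 c=(647,-128) wh=(51,50) ang=0.6 zmed=76 zmax=114
pad n=3537 c=(607,-293) wh=(83,82) ang=48.4 zmed=5 zmax=6
```

Request:
apply_moves(rows=[0,-0.002,0.06,0,0,0,0,-0.002,0.12,0,0,0,0,-0.002,0.18,0,0,0,0,-0.002,0.203,0,0,0,0,-0.002,0.207,0,0,0,0,-0.002,0.207,0,0,0,0,-0.002,0.207,0,0,0])

```text
t: 31.9
tool_pos: [0.6491, -0.1286, 0.1615]
tool_rot: [3.139, 0.081, 0.007]
contact_force: [0.2, -0.3, -0.5]
opening: 0.0552
grip_force: 0.0
```

Request:
apply_moves(rows=[0,0,0,0,0,0,0,0,0,0,0,0,0,0,0,0,0,0,0,0,0,0,0,0,0,0,0,0,0,0,0,0,0,0,0,0,0,0,0,0,0,0], grip=0)

```text
t: 32.6
tool_pos: [0.6485, -0.1278, 0.1602]
tool_rot: [3.14, 0.082, 0.003]
contact_force: [-1.1, 1.8, 5.6]
opening: 0.0197
grip_force: 49.0
```

Request:
apply_moves(rows=[0,0,-0.04,0,0,0,0,0,-0.08,0,0,0,0,0,-0.12,0,0,0,0,0,-0.12,0,0,0,0,0,-0.12,0,0,0,0,0,-0.12,0,0,0])

```text
t: 33.2
tool_pos: [0.6466, -0.1276, 0.2278]
tool_rot: [-3.139, -0.081, 0.006]
contact_force: [-0.5, -0.5, -3.4]
opening: 0.0197
grip_force: 49.3
```

Request:
apply_moves(rows=[-0.082,0.271,0,0,0,0,-0.082,0.271,0,0,0,0,-0.082,0.271,0,0,0,0,-0.082,0.271,0,0,0,0,-0.082,0.271,0,0,0,0,-0.082,0.271,0,0,0,0,-0.082,0.271,0,0,0,0])

```text
t: 33.9
tool_pos: [0.6071, -0.2914, 0.2296]
tool_rot: [-3.139, -0.083, 0.002]
contact_force: [-0.3, 0.5, -2.6]
opening: 0.0194
grip_force: 49.7
```

Run:
```python
from h import *
o=ctrl.get_obs();print(o['tool_pos'],o['tool_rot'])
for n in("scene","side"):
  p,d,c=look(n);P=cloud(d,c);Q=sel(P,.08,.155,.606,-.293,.035);print(rect(Q),Q[:,2].min(),np.percentile(Q[:,2],2))
```

```text
[ 0.60713987 -0.29142356  0.22955629] [-3.13896609e+00 -8.34889682e-02  2.08517176e-03]
n=237 c=(612,-295) wh=(51,37) ang=65.4 zmed=144 zmax=151 0.12293982231527201 0.12534422609289791
n=231 c=(597,-295) wh=(42,51) ang=24.8 zmed=143 zmax=153 0.1231741309325558 0.12457051491534021
```

Request:
apply_moves(rows=[0,0,0.06,0,0,0,0,0,0.12,0,0,0,0,0,0.16,0,0,0,0,0,0.18,0,0,0,0,0,0.187,0,0,0,0,0,0.191,0,0,0,0,0,0.193,0,0,0,0,0,0.193,0,0,0,0,0,0.193,0,0,0])

```text
t: 34.9
tool_pos: [0.6077, -0.2933, 0.1163]
tool_rot: [3.139, 0.081, 0.003]
contact_force: [1.1, 0.0, -2.2]
opening: 0.0195
grip_force: 49.8
```

Request:
apply_moves(rows=[0,0,0,0,0,0,0,0,0,0,0,0,0,0,0,0,0,0,0,0,0,0,0,0,0,0,0,0,0,0], grip=0.65)

```text
t: 35.4
tool_pos: [0.6071, -0.2929, 0.1151]
tool_rot: [3.14, 0.081, 0.0]
contact_force: [0.2, -0.4, -0.5]
opening: 0.0557
grip_force: 0.0
```

Request:
apply_moves(rows=[0,0,-0.04,0,0,0,0,0,-0.1,0,0,0,0,0,-0.18,0,0,0,0,0,-0.25,0,0,0,0,0,-0.25,0,0,0,0,0,-0.25,0,0,0])

```text
t: 36.0
tool_pos: [0.6077, -0.2932, 0.2671]
tool_rot: [3.138, 0.081, 0.005]
contact_force: [-1.0, 0.3, -0.1]
opening: 0.0556
grip_force: 0.0
```

Run:
```python
from h import *
o=ctrl.get_obs();print(o['tool_pos'],o['tool_rot'])
p,d,c=look("wrist");P=cloud(d,c);cv2.imwrite("pics/w12.png",p)
print("stem",rect(sel(P,.055,.08,.606,-.293,.04)));print("base",rect(sel(P,.018,.08,.606,-.293,.04)));print("pad",rect(sel(P,.003,.0085,.606,-.293,.055)))
for n in("scene","side"):
  p,d,c=look(n);P=cloud(d,c);Q=sel(P,.057,.075,.585,.294,.04);print("plg",rect(Q),Q[:,:2].mean(0))
```

```text
[ 0.60768205 -0.2932301   0.26711774] [3.1384596  0.08143339 0.00498761]
stem n=455 c=(606,-293) wh=(21,21) ang=3.7 zmed=65 zmax=66
base n=1877 c=(606,-293) wh=(51,51) ang=25.5 zmed=28 zmax=66
pad n=2410 c=(607,-293) wh=(83,83) ang=2.6 zmed=5 zmax=6
plg n=35 c=(584,296) wh=(23,23) ang=5.4 zmed=63 zmax=66 [0.58528599 0.29541231]
plg n=22 c=(582,295) wh=(29,19) ang=54.1 zmed=63 zmax=64 [0.58043202 0.29352591]
```

View pics/w12.png

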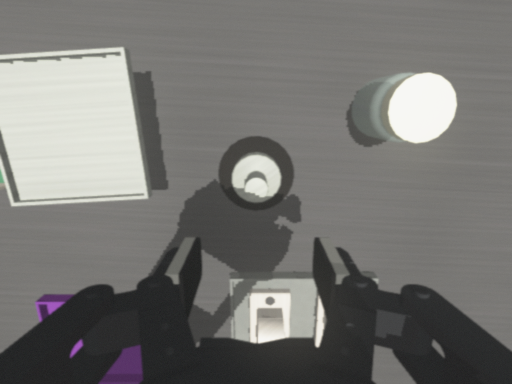

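Request:
apply_moves(rows=[0.013,-0.98,0,0,0,0,0.013,-0.98,0,0,0,0,0.013,-0.98,0,0,0,0,0.013,-0.98,0,0,0,0,0.013,-0.98,0,0,0,0,0.013,-0.98,0,0,0,0,0.013,-0.98,0,0,0,0,0.013,-0.98,0,0,0,0,0.013,-0.98,0,0,0,0,0.013,-0.98,0,0,0,0,0.013,-0.98,0,0,0,0,0.013,-0.98,0,0,0,0,0.013,-0.98,0,0,0,0,0.013,-0.98,0,0,0,0,0.013,-0.98,0,0,0,0,0.013,-0.98,0,0,0,0,0.013,-0.98,0,0,0,0], grip=0)

```text
t: 37.85
tool_pos: [0.5847, 0.2935, 0.2648]
tool_rot: [3.14, 0.079, -0.0]
contact_force: [0.2, -0.5, -0.1]
opening: 0.0001
grip_force: 0.0
```

Run:
```python
from h import *
o=ctrl.get_obs();print(o['tool_pos'],o['tool_rot'],o['opening'],ctrl.tip_extent)
p,d,c=look("wrist");P=cloud(d,c);cv2.imwrite("pics/w13.png",p)
Q=sel(P,.055,.075,.584,.295,.03);print("plg",rect(Q));print(rect(sel(P,.01,.045,.584,.295,.05)))
h=cv2.cvtColor(p,cv2.COLOR_BGR2HSV);m=cv2.inRange(h,(10,120,80),(30,255,255));X=np.nan_to_num(P)
m[(abs(X[...,0]-.584)>.05)|(abs(X[...,1]-.295)>.05)]=0;v,u=np.nonzero(m);print(len(u),rect(ray(np.c_[u,v],.062,c)))
```

```text
[0.58467722 0.29345502 0.26481971] [ 3.14045484e+00  7.85649689e-02 -2.41533390e-04] 6.79174488925247e-05 0.0726
plg n=594 c=(587,297) wh=(25,24) ang=4.0 zmed=61 zmax=62
n=2389 c=(587,297) wh=(65,65) ang=21.4 zmed=29 zmax=38
61 n=61 c=(586,300) wh=(23,16) ang=17.7 zmed=62 zmax=62
```

Request:
apply_moves(rows=[0.003,-0.005,0.07,0,0,0,0.003,-0.005,0.14,0,0,0,0.003,-0.005,0.19,0,0,0,0.003,-0.005,0.205,0,0,0,0.003,-0.005,0.208,0,0,0,0.003,-0.005,0.208,0,0,0,0.003,-0.005,0.208,0,0,0])

```text
t: 38.6
tool_pos: [0.5875, 0.2982, 0.143]
tool_rot: [-3.139, -0.081, -0.007]
contact_force: [0.5, 0.2, 0.5]
opening: -0.0001
grip_force: 0.0
```

Request:
apply_moves(rows=[0,0,0.006,0,0,0,0,0,0.012,0,0,0,0,0,0.017,0,0,0,0,0,0.02,0,0,0,0,0,0.023,0,0,0,0,0,0.025,0,0,0,0,0,0.025,0,0,0])

```text
t: 39.3
tool_pos: [0.5866, 0.2981, 0.1258]
tool_rot: [-3.14, -0.081, -0.003]
contact_force: [0.8, -0.0, 5.6]
opening: 0.0001
grip_force: 2.6
```

Nearly there (about 6 N at the stop); go slightly further and watch the force rise.

Request:
apply_moves(rows=[0,0,0.002,0,0,0,0,0,0.004,0,0,0,0,0,0.005,0,0,0,0,0,0.005,0,0,0])

```text
t: 39.7
tool_pos: [0.5867, 0.2981, 0.1245]
tool_rot: [-3.14, -0.082, -0.002]
contact_force: [-3.2, -0.7, 12.2]
opening: 0.0001
grip_force: 6.1
```

Request:
apply_moves(rows=[0,0,-0.03,0,0,0,0,0,-0.08,0,0,0,0,0,-0.15,0,0,0,0,0,-0.22,0,0,0,0,0,-0.25,0,0,0,0,0,-0.25,0,0,0,0,0,-0.25,0,0,0,0,0,-0.25,0,0,0])

```text
t: 40.5
tool_pos: [0.5847, 0.2973, 0.2683]
tool_rot: [3.139, 0.081, -0.009]
contact_force: [-0.6, -0.3, 0.1]
opening: 0.0001
grip_force: 0.0
```

Run:
```python
from h import *
p,d,c=look("wrist");P=cloud(d,c);print("plg",rect(sel(P,.045,.075,.586,.297,.02)))
for n in("scene","side"):
  p,d,c=look(n);P=cloud(d,c);cv2.imwrite(f"pics/{n}F.png",p)
  for nm,x,y,r in(("c1",.418,-.320,.035),("c2",.424,-.402,.035),("ref",.606,-.293,.04)):print(nm,rect(sel(P,.03,.08,x,y,r)))
```

```text
plg n=584 c=(586,297) wh=(26,24) ang=3.3 zmed=61 zmax=62
c1 n=199 c=(419,-319) wh=(51,31) ang=3.9 zmed=52 zmax=60
c2 n=216 c=(421,-403) wh=(53,31) ang=2.2 zmed=52 zmax=60
ref n=143 c=(610,-294) wh=(42,35) ang=70.5 zmed=47 zmax=69
c1 n=258 c=(415,-321) wh=(52,32) ang=1.1 zmed=49 zmax=59
c2 n=283 c=(421,-403) wh=(53,32) ang=3.4 zmed=50 zmax=59
ref n=124 c=(600,-296) wh=(27,32) ang=43.2 zmed=47 zmax=68
```

View pics/sceneF.png

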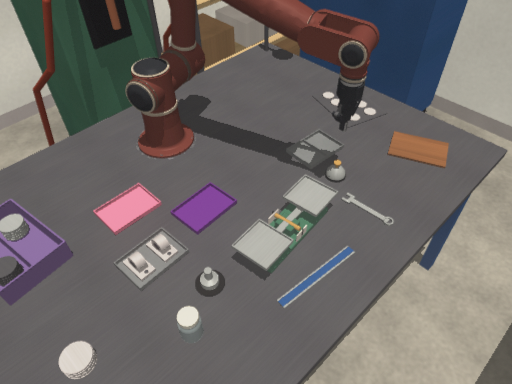

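The final view shows both castings standing in the grey undivided tray (135–165, 250), the reference on its pad (208, 280), the plunger up and the bystanders where they were.

```bash
python3 -c "
from station import ctrl
print(ctrl.finish_job())"
```

```text
the job is handed in; nothing more can be done
None
```

The job is handed in: only two castings were present and both weighed lighter than the reference, so both stand in the undivided tray; the reference is back in the middle of its pad and the bell was pressed to its stop and released.

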